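# Ease a stiff fume-hood elbow and swing-check it

### The arm

A 6-joint arm with a two-finger parallel gripper is mounted at the origin on the work surface. World frame = base frame: x ahead of the robot, y to its left, z up, the work surface at z = 0. Lengths are in m, angles in rad, forces in N, time in s.
With the tool pointing down it reaches from about 0.275 to 0.725 m from the base axis. Payload 5.6 kg.
Tool frame: the origin (TCP) lies at the very end of the fingers, on their centre line; the grasp point (between the pads) lies 19 mm behind it; z points along the fingers, y is the direction in which the jaws open and shut (so a half turn about z gives the same grasp; the last joint's range is limited). The gripper opens to 85 mm and grips with 20 to 120 N. Pads are 22 mm wide; open, the fingers measure 114 mm over their backs; the gripper's body (76 mm by 85 mm) begins 54 mm behind the grasp point. The pads swing forward as they close: fully open they stand 13 mm farther back than shut.
Start: joints at [-0.841, 0.255, 0.108, 0, -1.424, -0.285], TCP at [0.237, -0.496, 0.231] pointing down, gripper open.
Joint ranges: [-2.95, 2.95], [-1.21, 1.97], [-1.09, 1.5], [-2.87, 1.71], [-2.94, -0.07], [-3.05, 3.05]. Speed limits (rad/s): [2.57, 2.57, 3.14, 3.14, 3.14, 3.14].

### API

Orientations are given as a unit quaternion [w, x, y, z].
In Python, from station import sense, read_camera, job_done, recognise, masks_of, spot_point gives the robot as it stands. The module is installed in compiled form; this text tells all that it offers.
- The arm moves only by the tool arm_command, never from a script. Its argument "plan" is a list of rows, each a list of 7 numbers: the shift along the tool's x, y, z in mm, then the turn, a rotation vector about the tool's x, y, z in degrees, then the closure, from 0 (fully open) to 1 (shut). In form: [[dx, dy, dz, rx, ry, rz, fingers], ...]. A call has 1 to 5 rows; each row is the pose to reach, as a shift and turn from the pose commanded when the call began, along the tool's axes at that moment; what a row does not reach only later rows make up. A row lasts 1/10 s, in which the tool goes at most 50 mm and 8.59 degrees, less where a joint would pass 70% of its speed; a pose out of reach is approached as far as the arm can. A call with a gripper value outside its range is refused whole. The fingers move at their own pace and stop on an object; "grip_force" is the grip in N (left out, the last holds). Time passes only in rows, so rows that repeat a pose let the fingers close. It gives the time, the measured TCP pose, the force and the opening at its end, in the units of the state.
- sense(): the state, without advancing time (a new reading comes with each control period).
- read_camera(name): name is "side" or "top"; returns a dict with "image" (384x512x3 uint8, red, green, blue), "range_z" (384x512 float32, m along the optical axis (not along the pixel's ray), 0 where there is no reading), "intrinsics" (3x3 intrinsics, pixels), "R" (3x3) and "t" (3): a world point X has camera coordinates R X + t. Camera axes: x right, y down, z forward; pixel columns grow to the right and rows downward; lengths in m; the calibration is good to about 2 mm. A picture is of the moment at which its call begins.
- job_done(): hands the job in, once; it reports no verdict.
Trained networks look in the newest picture that a camera, given by its name, has taken for a name from the list of things; names that differ only in an ending like _2 or _b are one class to them, and where a whole thing is asked for, a point or a joint stands for the part that bears it (a point fixed in the world has none). Each returns a list of dicts, best first, with "conf" (0 to 1); they miss things now and then, are a little off and sometimes report something else, mostly with a low value. They report only what shows in the picture. A call takes as long as a camera call.
- recognise(camera, target): "centre" ([row, column] in pixels, amid what is visible of it).
- masks_of(camera, target): "mask" (384x512 bool, what is visible of it) and "centre" ([row, column] in pixels, amid what is visible of it).
- spot_point(camera, target): "centre" ([row, column] in pixels: a listed point, or the origin of a listed thing).
The state is a dict: "clock": time; "qpos": joint angles; "dq": joint speeds; "effort": joint torques, N m; "ee_pos": TCP position; "tool_rot": TCP orientation; "force": force on the tool from outside, world axes, zero at the start; "wrist_torque": the same for the moment, N m; "grip_width": finger opening in m.
Only numpy, scipy, OpenCV 4.12 (cv2) and the standard library are available. Lean on these libraries where they do the work, as an engineer would, in place of code of your own. Each camera call takes 0.05 s, during which the arm holds its last target. There are 200 camera calls.

### The job

The swivel elbow of the bench fume-extraction arm has been clamped far too tight and the hood will hardly budge. Ease and set its clamp lever by feel so that the hood swings under a light hand (about 8 N, some 800 g, lifts it at the ball knob) and yet stays wherever it is let go; then prove it by swinging the hood by its knob to nearly the top of its arc and back down to nearly the bottom, and leave it standing by itself with its tube level. Do not drag the hood round while the elbow is still clamped hard, and leave the beaker, bottle and tube rack where they are.

Things in the scene. Friction and masses are not known exactly. Their poses are not given: they have to be found in the camera images.
- stand: Fixed stand of the extraction arm: dark 130 x 130 mm steel flange screwed to the bench, a 50 mm white riser and the fixed half of a grey swivel elbow (92 mm drum, axis level, 175 mm above the bench). Origin on the bench under the elbow. Its own axes: x = along the elbow's hinge axis, away from the lever side; y = the way the tube points when level; z = up.
- hinge (a point): Point on the elbow's hinge axis, in the plane in which the hood's knob swings (175 mm above the bench). The axis is the stand's x.
- hood_arm (a joint): Angle (rad) of the swinging part: elbow half, white 48 mm tube, 150 mm round white hood facing down. 0 = tube level, positive = raised; stops at -0.22 and +0.50. About 0.5 kg, gravity moment about 0.85 N m (varies by 15 %): 3.3 N at the knob with the joint slack. Joint friction adds to it when lifting, is taken off when lowering; if less than gravity the hood sinks to the bottom stop.
- hood_knob (a point): Centre of the black ball knob, 24 mm across, on an 11 mm upright stem above the hood: 250 mm along the tube from the hinge and 68 mm above the tube's centre line, so 259 mm from the hinge axis. It moves and tips with the arm. The top of the hood's neck lies 42 mm below it. Pinch it from above with the fingers closing along the stand's x.
- clamp_lever (a joint): Angle (rad) of the clamp lever: 0 slack (ball leans 0.75 rad from upright towards the hood) to 1.5 tight (leans 0.75 rad away). Stays where left. Where in its travel it begins to bite is unknown (worn lining); from there joint friction rises by roughly 2.7 N m per rad. Right is 0.2 to 0.45 N m more friction than gravity: 0.07 to 0.17 rad tighter than where the hood just sinks.
- lever_pivot (a point): Point on the lever's axis (the same axis as the hinge) in the plane in which the lever's ball swings, 175 mm above the bench.
- lever_ball (a point): Centre of the lever's black ball end, 22 mm across, 85 mm from the axis, on the stand's -x side of the elbow; an 11 mm rod runs down to the hub. Push it from the side with closed fingers, or pinch it from above closing along the stand's x. Push needed: about 6 N while slack, up to 12 N when tight; it jams if pushed level while leaning far towards the pusher.
- shoe: Pressure shoe hidden inside the elbow, pressed on the swinging half's lining by the lever's cam; 10 N of pressure make about 0.24 N m of joint friction. Cannot be seen or touched.
- beaker: Bystander: empty glass beaker, 72 mm across, 95 mm tall, origin under its centre.
- bottle: Bystander: white bottle with black cap, 68 mm across, 150 mm tall, origin under its centre.
- tube_rack: Bystander: white rack of capped sample tubes, 70 x 170 mm, 108 mm tall, origin under its centre.

How it is judged:
By the outcome, as a careful person would: the job done as asked, in the order asked, and still so for the second after the job is handed in, with the robot touching nothing.
It also fails if it takes over 58 s, if anything falls off the work surface, if the arm or the gripper's body presses on something with over 40 N, if the wrist force passes 120 N, or if a joint passes its speed limit or range.

## Working session

There is one attempt and no reset: what is moved stays moved. The work goes in short steps, Python scripts to look and compute and a tool call to move; the robot and the scene stay as the last step left them, time stands still between calls to the robot, and variables do not carry over. Pictures are saved under pics/ and viewed, about 8 in all and at most 12, crops included, and the job is handed in when it is done.

Besides the shell and the picture viewer there is one more tool, called after "Request:" as name([rows], argument=value, ...), one row to a line, values as JSON. arm_command: Moves the arm, as the interface text tells. Its arguments: {"type":"object","properties":{"plan":{"type":"array","items":{"type":"array","items":{"type":"number"}}},"grip_force":{"type":"number"}},"required":["plan"]}

```bash
mkdir -p pics
cat > h.py <<'E'
import numpy as np, cv2
from station import *
def px2w(c,u,z):  # u=[row,col]
    K=c["intrinsics"]; p=np.array([(u[1]-K[0,2])/K[0,0]*z,(u[0]-K[1,2])/K[1,1]*z,z])
    return c["R"].T@(p-c["t"])
def rayat(c,u,h):  # intersect with height h
    o=-c["R"].T@c["t"]; d=px2w(c,u,1.)-o
    return o+d*(h-o[2])/d[2]
def proj(c,X):
    p=c["R"]@np.array(X)+c["t"]; q=c["intrinsics"]@p; return q[:2]/q[2]
def tri(cs,us):
    A=[];b=[]
    for c,u in zip(cs,us):
        o=-c["R"].T@c["t"]; d=px2w(c,u,1.)-o; d/=np.linalg.norm(d); P=np.eye(3)-np.outer(d,d); A.append(P); b.append(P@o)
    return np.linalg.lstsq(np.vstack(A),np.hstack(b),rcond=None)[0]
E
cat > look.py <<'E'
from h import *
np.set_printoptions(precision=4,suppress=True)
s=sense(); print(s)
cs={}
for n in("side","top"):
    c=cs[n]=read_camera(n); cv2.imwrite(f"pics/{n}0.png",c["image"][:,:,::-1])
    print(n,"cam at",-c["R"].T@c["t"], "fwd",c["R"][2])
for t in("stand","hinge","hood_knob","lever_pivot","lever_ball","beaker","bottle","tube_rack"):
    us=[]
    for n in cs:
        r=spot_point(n,t)
        for q in r[:2]: print(t,n,q["conf"],np.round(q["centre"],1))
        if r: us.append((cs[n],r[0]["centre"]))
    if len(us)==2: print("   tri",tri(*zip(*us)))
E
python3 look.py; python3 -c "
import cv2,numpy as np
a=[cv2.imread(f'pics/{n}0.png') for n in('side','top')]
cv2.imwrite('pics/both.png',cv2.resize(np.vstack(a),(800,1200))[:, :])"
```

```text
{'clock': 0.0, 'qpos': array([-0.8414,  0.2558,  0.107 , -0.0005, -1.4239, -0.2846]), 'dq': array([-0.0023, -0.0015, -0.002 , -0.0006, -0.0003, -0.0017]), 'effort': array([ -0.0014, -38.6635,  23.7937,   5.3649,  -0.0062,  -0.    ]), 'ee_pos': array([ 0.2365, -0.496 ,  0.2304]), 'tool_rot': array([-0.0002, -0.2205,  0.9754,  0.0009]), 'force': array([-0.4295, -0.1681,  0.1995]), 'wrist_torque': array([-0.0212, -0.0182,  0.0127]), 'grip_width': 0.08573313809634119}
side cam at [0.4424 0.4617 0.6934] fwd [ 0.128  -0.6804 -0.7216]
top cam at [ 0.3982 -0.0311  1.0368] fwd [ 0.1515 -0.0051 -0.9884]
stand side 0.88 [195.3 248.9]
stand top 0.85 [175.3 300.3]
   tri [ 0.584  -0.1542  0.0019]
hinge side 0.66 [138.6 227.1]
hinge top 0.64 [145.6 312.2]
   tri [ 0.6205 -0.1588  0.1654]
hood_knob side 0.6 [185.2 192.4]
hood_knob top 0.8 [134.6 180.2]
   tri [0.6075 0.0884 0.2815]
lever_pivot side 0.95 [143.3 290.1]
lever_pivot top 0.82 [205.1 312.9]
   tri [ 0.4939 -0.1584  0.1704]
lever_ball side 0.59 [100.7 290.6]
lever_ball top 0.69 [207.1 343.3]
lever_ball top 0.55 [222.6 255.5]
   tri [ 0.4919 -0.2027  0.2417]
beaker side 0.84 [236.8 287.3]
beaker top 0.65 [221.9 254.7]
   tri [ 0.4764 -0.0479  0.0013]
bottle side 0.63 [161.7 240.5]
bottle side 0.4 [150.6 294.6]
bottle top 0.73 [170.2 353. ]
   tri [ 0.6164 -0.2828 -0.0157]
tube_rack side 0.88 [148.2 295.6]
tube_rack top 0.85 [218.  378.9]
   tri [ 0.4885 -0.3359  0.005 ]
```

View pics/side0.png

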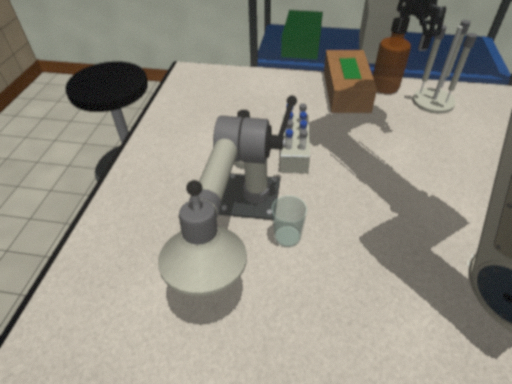

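View pics/top0.png

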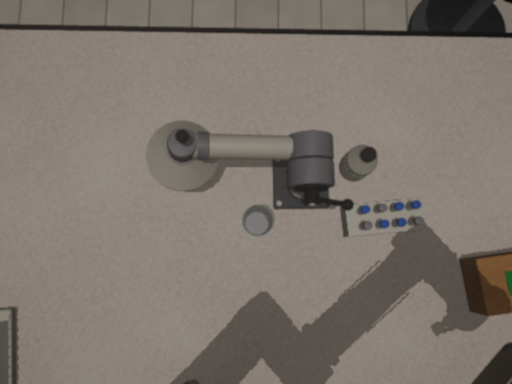

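The hood points along about +y, raised a little. The knob is near side (187,194) / top (137,182). The lever ball leans away, near side (101,291) / top (205,347). I'll refine these with depth.

```bash
cat >> h.py <<'E'
def cloud(c):
    z=c["range_z"]; r,q=np.indices(z.shape); K=c["intrinsics"]
    p=np.stack([(q-K[0,2])/K[0,0]*z,(r-K[1,2])/K[1,1]*z,z],-1)
    w=(p-c["t"])@c["R"]; w[z==0]=np.nan; return w
def tube(c,hy=-0.158,x0=0.612):
    w=cloud(c).reshape(-1,3)
    m=(abs(w[:,0]-x0)<.04)&(w[:,1]>hy+.065)&(w[:,1]<hy+.165)&(w[:,2]>.1); w=w[m]
    # ridge: top of tube
    ys=np.linspace(hy+.07,hy+.16,10); pts=[]
    for y in ys:
        s=w[abs(w[:,1]-y)<.006]
        if len(s)>4: pts.append([s[:,0].mean(),y,np.percentile(s[:,2],90)])
    p=np.array(pts); return np.polyfit(p[:,1],p[:,2],1), np.polyfit(p[:,1],p[:,0],1)
E
python3 - <<'E'
from h import *
np.set_printoptions(precision=4,suppress=True)
cs={n:read_camera(n) for n in("side","top")}
def blob(c,u,w=9):
    r,q=map(int,u); p=c["image"][r-w:r+w+1,q-w:q+w+1].max(2); m=p<45
    n,l,s,ce=cv2.connectedComponentsWithStats(m.astype('uint8')); 
    return m,p
for nm,us,R in(("knob",[(187,194),(137,182)],.012),("ball",[(101,291),(205,347)],.011)):
    print(nm,"tri",tri([cs["side"],cs["top"]],us))
    for (n,c),u in zip(cs.items(),us):
        w=cloud(c); r,q=u; d=np.nanmin(c["range_z"][r-2:r+3,q-2:q+3]); print(n,d,px2w(c,u,d+R))
c=cs["top"]; (s,a),(b,e)=tube(c); print("slope->ang",np.arctan(s),"z at hinge y",s*-.158+a,"yaw",-b,"x",b*-.158+e)
w=cloud(c); m=(w[...,2]>.212)&(w[...,1]<-.09)&(w[...,1]>-.2)&(w[...,0]>.51)&(w[...,0]<.7)
p=w[m]; print("drum",p.min(0),p.max(0)); 
for x in np.arange(.51,.68,.015):
    k=p[abs(p[:,0]-x)<.008]; 
    if len(k)>5: print(round(x,3),"ymid",(k[:,1].min()+k[:,1].max())/2,k[:,2].max(), len(k))
big=lambda n,r,q:cv2.resize(cs[n]["image"][r:r+90,q:q+120,::-1],(400,300),interpolation=cv2.INTER_CUBIC)
cv2.imwrite("pics/z.png",np.vstack([np.hstack([big("side",160,140),big("side",70,230)]),np.hstack([big("top",100,130),big("top",160,280)])]))
E
```

```text
knob tri [0.6057 0.0862 0.2754]
side 0.5646649 [0.6075 0.0871 0.2767]
top 0.76978904 [0.6032 0.0857 0.2767]
ball tri [ 0.4941 -0.2107  0.2359]
side 0.77867144 [ 0.4958 -0.2068  0.2388]
top 0.78984016 [ 0.4913 -0.2094  0.2418]
slope->ang 0.13099442973926065 z at hinge y 0.19934186799257067 yaw 0.026027573657364682 x 0.6083363339261032
drum [ 0.5346 -0.1832  0.212 ] [ 0.6378 -0.123   0.2259]
0.54 ymid -0.1548510350421598 0.2259208401789429 216
0.555 ymid -0.15486221374179127 0.2233174154245016 243
0.57 ymid -0.15296622734469983 0.22454887780668234 244
0.585 ymid -0.1531372233112509 0.2248265807716534 191
0.6 ymid -0.15150199320688107 0.22368422714992556 224
0.615 ymid -0.1525950536354568 0.2234477606852441 226
0.63 ymid -0.15183233152205403 0.22436072256542355 205
```

View pics/z.png

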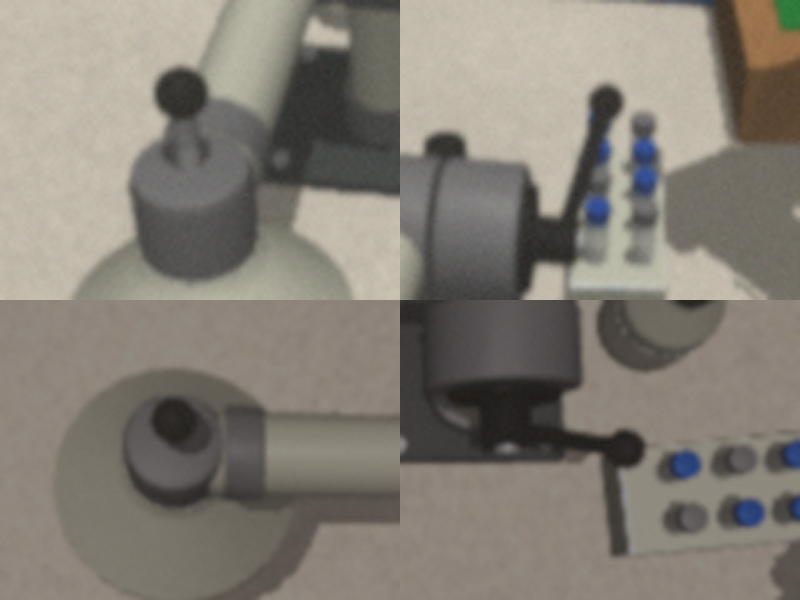

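Estimates agree: lever pivot ≈ (0.492,-0.155,0.175), ball ≈ (0.492,-0.212,0.237), so the lever is at about 1.49 (tight). The hinge is at y≈-0.152, the hood at +0.13 rad and the stand yaw at about 0.026. Next I move above the ball.

Request:
arm_command([
  [-353,147,-70,0,0,-66,0.45],
  [-353,147,-70,0,0,-66,0.45],
  [-353,147,-70,0,0,-66,0.45],
  [-353,147,-70,0,0,-66,0.45],
  [-353,147,-70,0,0,-66,0.45],
])

```text
clock: 1.5
ee_pos: [0.4019, -0.3118, 0.277]
tool_rot: [0.0, -0.565, 0.825, -0.0]
force: [1.2, -0.8, -0.5]
grip_width: 0.0469
```

Request:
arm_command([
  [-126,-48,-23,0,0,-22.7,0.45],
  [-126,-48,-23,0,0,-22.7,0.45],
  [-126,-48,-23,0,0,-22.7,0.45],
  [-126,-48,-23,0,0,-22.7,0.45],
])

```text
clock: 1.9
ee_pos: [0.4945, -0.2108, 0.2993]
tool_rot: [-0.0, 0.717, -0.697, 0.0]
force: [0.3, 0.1, -0.7]
grip_width: 0.0471
```

Run:
```python
from h import *
s=sense(); print(s["clock"],s["ee_pos"],s["tool_rot"],s["force"],s["qpos"],s["grip_width"])
c=read_camera("side"); r=spot_point("side","lever_ball"); print([(q["conf"],q["centre"]) for q in r[:2]]); print(proj(c,[.492,-.212,.237]), proj(c,s["ee_pos"]))
cv2.imwrite("pics/s2.png",cv2.resize(c["image"][40:190,190:390,::-1],(800,600)))
```

```text
1.9 [ 0.49451392 -0.21081565  0.29926601] [-4.53495491e-04  7.16683156e-01 -6.97398766e-01  1.01238058e-04] [ 0.25304292  0.10237006 -0.71583847] [-1.12076818e-01  2.20650180e-01  2.33578540e-01 -5.92644145e-04
 -1.58300882e+00  1.39342462e-01] 0.047118931300801664
[(0.6, [100.8, 289.6]), (0.52, [159.1, 241.6])]
[293.14130906 100.4472001 ] [293.34644493  72.9326561 ]
```

View pics/s2.png

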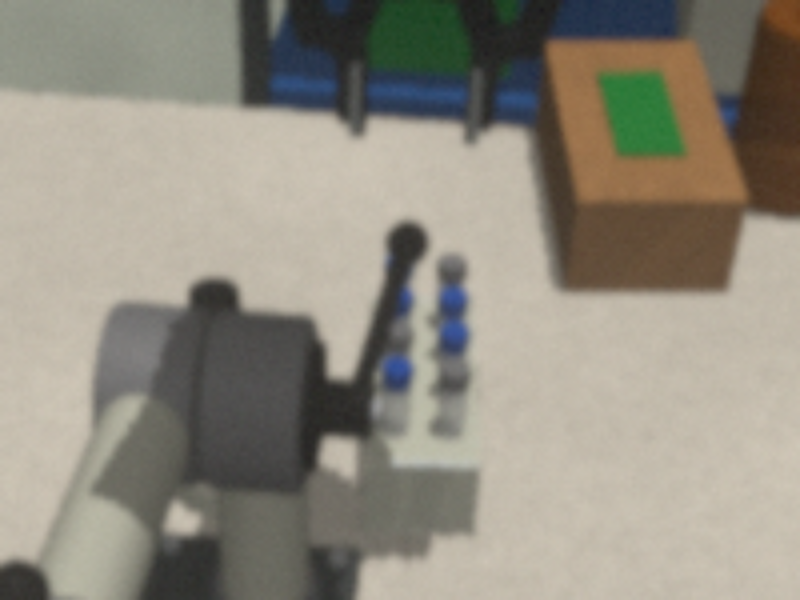

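Request:
arm_command([
  [1,0,40,0,0,0,0.45],
  [1,0,79,0,0,0,0.45],
  [1,0,79,0,0,0,1],
  [1,0,79,0,0,0,1],
  [1,0,79,0,0,0,1],
], grip_force=30)

```text
clock: 2.5
ee_pos: [0.4944, -0.2146, 0.2204]
tool_rot: [-0.002, 0.714, -0.7, 0.001]
force: [9.5, -0.0, -14.3]
grip_width: 0.0195
```

Run:
```python
from h import *
s=sense(); print(s["clock"],s["ee_pos"],s["tool_rot"],s["force"],s["wrist_torque"],s["grip_width"])
c=read_camera("top"); print(np.arctan(tube(c)[0][0]))
```

```text
2.5 [ 0.49443162 -0.21464212  0.22043115] [-0.00242994  0.71376929 -0.70037556  0.00125255] [  9.5061033   -0.02197534 -14.32143965] [-0.15293244 -3.61697575 -0.0461288 ] 0.019530351307603656Traceback (most recent call last):
  File "<stdin>", line 3, in <module>
  File "h.py", line 28, in tube
    p=np.array(pts); return np.polyfit(p[:,1],p[:,2],1), np.polyfit(p[:,1],p[:,0],1)
                                       ~^^^^^
IndexError: too many indices for array: array is 1-dimensional, but 2 were indexed
```

Request:
arm_command([
  [0,-2,0,0,0,0,1],
  [0,-2,0,0,0,0,1],
])

```text
clock: 2.75
ee_pos: [0.4945, -0.2147, 0.2204]
tool_rot: [-0.001, 0.714, -0.7, -0.0]
force: [4.3, 0.3, -11.2]
grip_width: 0.0198
```

```bash
cat >> h.py <<'E'
H=np.array([.6085,-.152,.175])
def knobp(a): return H+[-.026*.25*np.cos(a+.2655),.259*np.cos(a+.2655),.259*np.sin(a+.2655)]
def hood(c=None,show=False):
    c=c or read_camera("side"); g=c["image"].max(2).astype(float)
    best=[]
    for a in np.arange(-.26,.56,.01):
        X=knobp(a); u=proj(c,X); r=.012*c["intrinsics"][0,0]/(c["R"]@X+c["t"])[2]
        best.append((a,u,r))
    A=np.array([b[1] for b in best])
    x0,y0=np.maximum(A.min(0)-12,0).astype(int); x1,y1=(A.max(0)+12).astype(int)
    m=(g[y0:y1,x0:x1]<48).astype('uint8')
    n,l,s,ce=cv2.connectedComponentsWithStats(m)
    out=[]
    for i in range(1,n):
        if s[i,4]<60 or s[i,4]>500: continue
        p=ce[i]+[x0,y0]; d=np.linalg.norm(A-p,axis=1); k=d.argmin(); out.append((round(best[k][0],3),round(d[k],1),int(s[i,4]),p.round(1)))
    return sorted(out,key=lambda o:o[1])[:2]
E
python3 - <<'E'
from h import *
s=sense(); print(s["clock"],s["ee_pos"],s["tool_rot"],s["force"],s["wrist_torque"],s["grip_width"])
c=read_camera("side"); print(hood(c))
cv2.imwrite("pics/s3.png",cv2.resize(c["image"][30:255,130:430,::-1],(800,600)))
E
```

```text
2.75 [ 0.49446043 -0.21472557  0.22039848] [-7.42960333e-04  7.13840471e-01 -7.00307920e-01 -2.17566817e-04] [  4.34129838   0.28611334 -11.19911703] [ 0.39084525 -1.69227411  0.00801909] 0.019773928771088103
[]
```

View pics/s3.png

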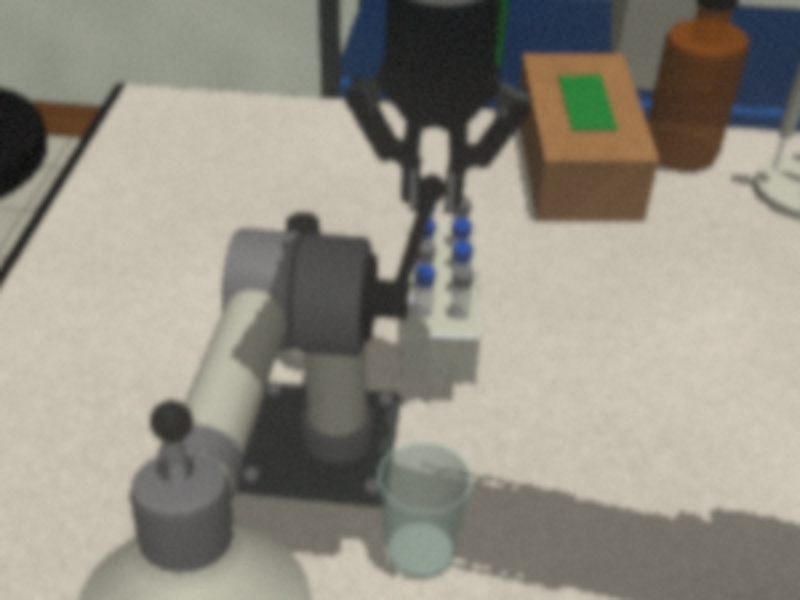

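Request:
arm_command([
  [-6,0,-5,0,0,0,1],
  [-13,0,-10,0,0,0,1],
  [-21,0,-14.5,0,0,0,1],
  [-29,0,-17.5,0,0,0,1],
  [-29,0,-17.5,0,0,0,1],
])

```text
clock: 3.3
ee_pos: [0.4939, -0.1855, 0.2393]
tool_rot: [-0.001, 0.714, -0.7, 0.001]
force: [4.6, 3.2, -2.9]
grip_width: 0.0202
```

```bash
sed -i 's/<48/<62/; s/s\[i,4\]<60/s[i,4]<30/' h.py
cat > st.py <<'E'
from h import *
P=np.array([-.1567,.175])
s=sense(); e=s["ee_pos"]; dy,dz=e[1]-P[0],e[2]+.019-P[1]
print("t",round(s["clock"],2),"ee",e.round(4),"F",s["force"].round(1),"w",round(s["grip_width"],4),"L",round(.75+np.arctan2(-dy,dz),3),"r",round(np.hypot(dy,dz),4))
c=read_camera("side"); g=c["image"].max(2)
print(hood(c))
E
python3 st.py; python3 -c "
from h import *
c=read_camera('side');print(c['image'].max(2)[180:200:2,186:206:2], [proj(c,knobp(a)).round(0) for a in (-.2,.0,.13,.4)])"
```

```text
t 3.3 ee [ 0.4939 -0.1855  0.2393] F [ 4.6  3.2 -2.9] w 0.0202 L 1.082 r 0.0881
[(np.float64(0.13), np.float64(3.4), 136, array([194.1, 188. ]))]
[[197 192 164 129 122 133 156 149 164 175]
 [189 134  78  61  61  60  77 119 166 181]
 [161  74  56  58  57  57  55  76 158 182]
 [131  59  57  62  62  55  50  60 135 179]
 [122  59  55  58  58  52  54  54 115 165]
 [141  63  51  55  51  51  50  54  99 123]
 [181  91  56  52  52  56  54  76 110 112]
 [202 168  99  59  57  57  73 100 114 117]
 [202 192 139  86  85  86  90 107 112 114]
 [201 182 120  96 104 100  98 113 115 115]] [array([201., 233.]), array([198., 208.]), array([197., 188.]), array([198., 141.])]
```

Request:
arm_command([
  [-4,0,-1.3,0,0,0,1],
  [-8,0,-2.4,0,0,0,1],
  [-8,0,-2.4,0,0,0,1],
])

```text
clock: 3.7
ee_pos: [0.4937, -0.1788, 0.2414]
tool_rot: [-0.0, 0.714, -0.7, 0.001]
force: [3.9, -0.8, -4.0]
grip_width: 0.0199
```

```bash
python3 st.py
```

```text
t 3.7 ee [ 0.4937 -0.1788  0.2414] F [ 3.9 -0.8 -4. ] w 0.0199 L 1.003 r 0.0882
[(np.float64(0.13), np.float64(3.4), 131, array([194.1, 188.2]))]
```

Finer steps now, about 0.06 rad each (5 mm).

Request:
arm_command([
  [-3,0,-0.7,0,0,0,1],
  [-6,0,-1.2,0,0,0,1],
  [-6,0,-1.2,0,0,0,1],
])

```text
clock: 4.05
ee_pos: [0.4936, -0.173, 0.2428]
tool_rot: [-0.0, 0.714, -0.7, 0.002]
force: [3.7, -1.6, 0.9]
grip_width: 0.0194
```

```bash
python3 st.py
```

```text
t 4.05 ee [ 0.4936 -0.173   0.2428] F [ 3.7 -1.6  0.9] w 0.0194 L 0.936 r 0.0883
[(np.float64(0.13), np.float64(3.3), 130, array([194.2, 188.3]))]
```

Request:
arm_command([
  [-3,0,-0.5,0,0,0,1],
  [-6,0,-0.9,0,0,0,1],
  [-6,0,-0.9,0,0,0,1],
])

```text
clock: 4.4
ee_pos: [0.4934, -0.1669, 0.2438]
tool_rot: [-0.0, 0.714, -0.7, 0.002]
force: [4.1, -2.6, -0.7]
grip_width: 0.02
```

```bash
python3 st.py
```

```text
t 4.4 ee [ 0.4934 -0.1669  0.2438] F [ 4.1 -2.6 -0.7] w 0.02 L 0.866 r 0.0884
[(np.float64(0.13), np.float64(3.3), 126, array([194.2, 188.2]))]
```

Request:
arm_command([
  [-3,0,-0.3,0,0,0,1],
  [-5,0,-0.5,0,0,0,1],
  [-5,0,-0.5,0,0,0,1],
])

```text
clock: 4.75
ee_pos: [0.4933, -0.1615, 0.2443]
tool_rot: [-0.0, 0.714, -0.7, 0.001]
force: [2.7, 3.2, 3.2]
grip_width: 0.02
```

```bash
python3 st.py
```

```text
t 4.75 ee [ 0.4933 -0.1615  0.2443] F [2.7 3.2 3.2] w 0.02 L 0.805 r 0.0884
[(np.float64(0.13), np.float64(3.3), 125, array([194.2, 188.4]))]
```

Request:
arm_command([
  [-3,0,-0.1,0,0,0,1],
  [-5,0,-0.2,0,0,0,1],
  [-5,0,-0.2,0,0,0,1],
])

```text
clock: 5.1
ee_pos: [0.4932, -0.157, 0.2444]
tool_rot: [0.0, 0.714, -0.7, 0.002]
force: [3.9, -4.1, 3.1]
grip_width: 0.0197
```

```bash
python3 st.py
```

```text
t 5.1 ee [ 0.4932 -0.157   0.2444] F [ 3.9 -4.1  3.1] w 0.0197 L 0.753 r 0.0884
[(np.float64(0.13), np.float64(3.4), 124, array([194.2, 188.6]))]
```

Request:
arm_command([
  [-3,0,0,0,0,0,1],
  [-5,0,0.2,0,0,0,1],
  [-5,0,0.2,0,0,0,1],
])

```text
clock: 5.45
ee_pos: [0.4931, -0.1521, 0.2443]
tool_rot: [0.0, 0.714, -0.7, 0.002]
force: [3.5, -2.6, 1.4]
grip_width: 0.0192
```

```bash
python3 st.py
```

```text
t 5.45 ee [ 0.4931 -0.1521  0.2443] F [ 3.5 -2.6  1.4] w 0.0192 L 0.698 r 0.0884
[(np.float64(0.09), np.float64(3.4), 122, array([194.3, 194.3]))]
```

The hood began to sink between L≈0.75 and 0.70. Tightening to about 0.85.

Request:
arm_command([
  [7,0,0,0,0,0,1],
  [13,0,0.4,0,0,0,1],
  [13,0,0.4,0,0,0,1],
])

```text
clock: 5.8
ee_pos: [0.4933, -0.163, 0.2432]
tool_rot: [-0.002, 0.714, -0.7, -0.0]
force: [3.1, 5.3, 3.7]
grip_width: 0.02
```

```bash
python3 st.py
```

```text
t 5.8 ee [ 0.4933 -0.163   0.2432] F [3.1 5.3 3.7] w 0.02 L 0.822 r 0.0874
[(np.float64(0.05), np.float64(3.2), 126, array([194.7, 200.1]))]
```

Request:
arm_command([
  [2.5,0,0.2,0,0,0,1],
  [2.5,0,0.2,0,0,0,1],
])

```text
clock: 6.05
ee_pos: [0.4934, -0.1651, 0.2428]
tool_rot: [-0.002, 0.714, -0.7, -0.0]
force: [2.4, 7.0, 4.4]
grip_width: 0.0199
```

```bash
python3 st.py
```

```text
t 6.05 ee [ 0.4934 -0.1651  0.2428] F [2.4 7.  4.4] w 0.0199 L 0.847 r 0.0872
[(np.float64(0.06), np.float64(3.2), 125, array([194.8, 200. ]))]
```

Request:
arm_command([
  [0,0,0,0,0,0,0.45],
  [0,0,0,0,0,0,0.45],
  [0,0,-40,0,0,0,0.45],
  [0,0,-80,0,0,0,0.45],
  [-50,-23,-85,0,0,0,0.45],
])

```text
clock: 6.6
ee_pos: [0.5125, -0.1248, 0.3324]
tool_rot: [-0.001, 0.712, -0.702, 0.004]
force: [2.1, -0.1, -0.3]
grip_width: 0.0469
```

Request:
arm_command([
  [-207,-95,0,0,0,0,0.45],
  [-207,-95,0,0,0,0,0.45],
  [-207,-95,0,0,0,0,0.45],
  [-207,-95,0,0,0,0,0.45],
  [-207,-95,0,0,0,0,0.45],
])

```text
clock: 7.1
ee_pos: [0.6036, 0.0911, 0.3249]
tool_rot: [0.002, 0.715, -0.699, -0.001]
force: [0.6, -0.4, -0.7]
grip_width: 0.0472
```

```bash
python3 st.py
python3 - <<'E'
from h import *
s=sense(); c=read_camera("side"); print(s["tool_rot"])
cv2.imwrite("pics/s4.png",cv2.resize(c["image"][40:265,130:430,::-1],(800,600)))
E
```

```text
t 7.1 ee [0.6036 0.0911 0.3249] F [ 0.6 -0.4 -0.7] w 0.0472 L -0.223 r 0.2999
[(np.float64(0.06), np.float64(2.9), 126, array([195.1, 199.8]))]
[ 0.00200843  0.71557188 -0.69853421 -0.00167537]
```

View pics/s4.png

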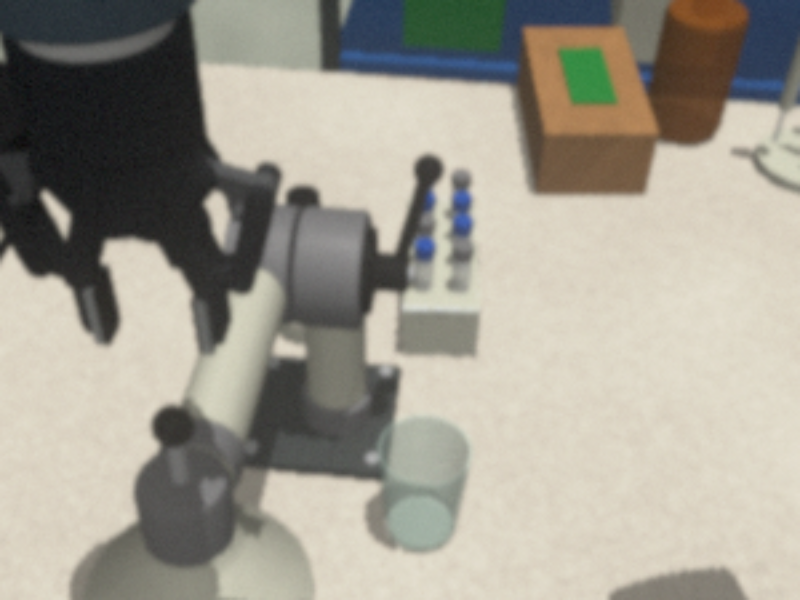

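Request:
arm_command([
  [-3,-2,45,0,0,0,0.45],
  [-3,-2,85,0,0,0,0.45],
  [-3,-2,85,0,0,0,0.45],
  [-3,-2,85,0,0,0,1],
  [-3,-2,85,0,0,0,1],
], grip_force=25)

```text
clock: 7.7
ee_pos: [0.6074, 0.0905, 0.2453]
tool_rot: [-0.002, 0.714, -0.7, 0.002]
force: [-0.5, -2.3, -1.1]
grip_width: 0.0221
```

Request:
arm_command([
  [0,0,0,0,0,0,1],
  [0,0,0,0,0,0,1],
])

```text
clock: 7.9
ee_pos: [0.6073, 0.0908, 0.2443]
tool_rot: [-0.002, 0.714, -0.7, 0.002]
force: [4.7, -2.2, 0.1]
grip_width: 0.0222
```

```bash
python3 st.py; python3 -c "
from h import *
print(sense()['tool_rot'], knobp(.055))"
```

```text
t 7.9 ee [0.6073 0.0908 0.2443] F [ 4.7 -2.2  0.1] w 0.0222 L -0.478 r 0.2628
[(np.float64(0.07), np.float64(6.4), 206, array([191.5, 198.4])), (np.float64(0.55), np.float64(12.4), 122, array([192.3, 104. ]))]
[-0.00215484  0.71401959 -0.70012007  0.00180895] [0.60233099 0.09381121 0.25659565]
```

Request:
arm_command([
  [2,0,-7,0,0,0,1],
  [5,0,-14,0,0,0,1],
  [8,0,-21,0,0,0,1],
  [11,0,-28,0,0,0,1],
  [14.4,0,-34.7,0,0,0,1],
])

```text
clock: 8.45
ee_pos: [0.6076, 0.078, 0.2755]
tool_rot: [-0.002, 0.714, -0.7, -0.0]
force: [9.1, 0.7, -9.5]
grip_width: 0.022
```

```bash
python3 st.py
```

```text
t 8.45 ee [0.6076 0.078  0.2755] F [ 9.1  0.7 -9.5] w 0.022 L -0.35 r 0.2634
[(np.float64(0.19), np.float64(6.0), 197, array([191.4, 178.2]))]
```

Request:
arm_command([
  [6,-1,-11.4,0,0,0,1],
  [12.8,-2,-22.5,0,0,0,1],
  [20,-2,-33.3,0,0,0,1],
  [23.8,-2,-38.5,0,0,0,1],
  [27.7,-2,-43.6,0,0,0,1],
])

```text
clock: 9.0
ee_pos: [0.6084, 0.0498, 0.3198]
tool_rot: [-0.0, 0.714, -0.7, -0.001]
force: [3.0, 3.7, -7.8]
grip_width: 0.0222
```

Request:
arm_command([
  [4,0,-5,0,0,0,1],
  [8.3,0,-10,0,0,0,1],
  [10,0,-12,0,0,0,1],
  [10,0,-12,0,0,0,1],
])

```text
clock: 9.4
ee_pos: [0.6087, 0.0391, 0.3323]
tool_rot: [-0.0, 0.714, -0.7, 0.0]
force: [4.4, 3.1, -4.7]
grip_width: 0.0221
```

```bash
python3 st.py
```

```text
t 9.4 ee [0.6087 0.0391 0.3323] F [ 4.4  3.1 -4.7] w 0.0221 L -0.088 r 0.2635
[(np.float64(0.55), np.float64(5.9), 352, array([206.1, 114.2])), (np.float64(0.45), np.float64(7.0), 238, array([191.9, 130.7]))]
```

Request:
arm_command([
  [0,0,0,0,0,0,0.5],
  [0,0,0,0,0,0,0.5],
  [0,0,0,0,0,0,0.5],
  [0,0,0,0,0,0,0.5],
])

```text
clock: 9.85
ee_pos: [0.6084, 0.0388, 0.3327]
tool_rot: [-0.0, 0.714, -0.7, 0.0]
force: [0.4, 0.3, 0.2]
grip_width: 0.0426
```

```bash
python3 st.py
python3 - <<'E'
from h import *
c=read_camera("side")
cv2.imwrite("pics/s5.png",cv2.resize(c["image"][40:265,130:430,::-1],(800,600)))
E
```

```text
t 9.85 ee [0.6084 0.0388 0.3327] F [0.4 0.3 0.2] w 0.0426 L -0.086 r 0.2635
[(np.float64(0.43), np.float64(3.8), 147, array([194.8, 135.2])), (np.float64(0.55), np.float64(9.9), 167, array([208.7, 108.3]))]
```

View pics/s5.png

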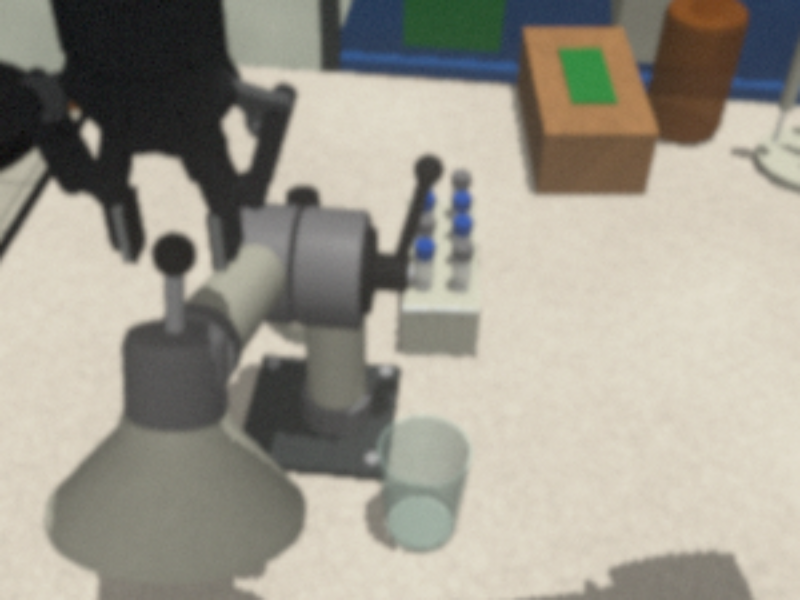

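Request:
arm_command([
  [0,0,0,0,0,0,1],
  [0,0,0,0,0,0,1],
  [0,0,0,0,0,0,1],
])

```text
clock: 10.25
ee_pos: [0.6088, 0.0392, 0.3322]
tool_rot: [-0.0, 0.714, -0.7, 0.0]
force: [1.7, 0.1, 0.2]
grip_width: 0.0223
```

```bash
python3 st.py
```

```text
t 10.25 ee [0.6088 0.0392 0.3322] F [1.7 0.1 0.2] w 0.0223 L -0.088 r 0.2635
[(np.float64(0.55), np.float64(5.9), 357, array([206.1, 114.3])), (np.float64(0.45), np.float64(6.9), 244, array([191.9, 131.8]))]
```

Hood stays at about 0.43 when released (knob at crop (174,253), fingers clear). I'll nudge it a little higher, then swing down.

Request:
arm_command([
  [3,0,-4,0,0,0,1],
  [6.5,0,-7.5,0,0,0,1],
  [6.5,0,-7.5,0,0,0,1],
])

```text
clock: 10.6
ee_pos: [0.6089, 0.0335, 0.3387]
tool_rot: [-0.0, 0.714, -0.7, -0.001]
force: [2.4, 3.5, -3.7]
grip_width: 0.0219
```

```bash
python3 st.py
```

```text
t 10.6 ee [0.6089 0.0335 0.3387] F [ 2.4  3.5 -3.7] w 0.0219 L -0.055 r 0.2637
[(np.float64(0.48), np.float64(7.2), 248, array([192.1, 125.2])), (np.float64(0.55), np.float64(7.4), 257, array([207.4, 111.6]))]
```

Request:
arm_command([
  [-7.5,0,8.8,0,0,0,1],
  [-13.9,0,16.9,0,0,0,1],
  [-20,0,25.5,0,0,0,1],
  [-25.7,0,34,0,0,0,1],
  [-31,0,43,0,0,0,1],
])

```text
clock: 11.15
ee_pos: [0.6081, 0.0645, 0.2961]
tool_rot: [-0.0, 0.714, -0.7, 0.0]
force: [0.8, 1.9, 2.6]
grip_width: 0.0221
```

Request:
arm_command([
  [-5.1,0,8.9,0,0,0,1],
  [-9.7,0,18.2,0,0,0,1],
  [-14,0,27.5,0,0,0,1],
  [-17.8,0,37.1,0,0,0,1],
  [-21.4,0,46.9,0,0,0,1],
])

```text
clock: 11.65
ee_pos: [0.6075, 0.0854, 0.2487]
tool_rot: [0.0, 0.714, -0.7, -0.0]
force: [-0.4, 2.9, 3.0]
grip_width: 0.0223
```

```bash
python3 st.py
```

```text
t 11.65 ee [0.6075 0.0854 0.2487] F [-0.4  2.9  3. ] w 0.0223 L -0.455 r 0.2593
[(np.float64(0.08), np.float64(5.9), 223, array([191.9, 195.8]))]
```

Request:
arm_command([
  [-3,0,10,0,0,0,1],
  [-5.8,0,20,0,0,0,1],
  [-8.2,0,30,0,0,0,1],
  [-9.2,0,35,0,0,0,1],
  [-10.1,0,40,0,0,0,1],
])

```text
clock: 12.2
ee_pos: [0.6072, 0.0949, 0.209]
tool_rot: [0.001, 0.714, -0.7, -0.0]
force: [-1.4, 0.9, 2.4]
grip_width: 0.022
```

Request:
arm_command([
  [-0.8,0,5,0,0,0,1],
  [-1.5,0,10,0,0,0,1],
])

```text
clock: 12.4
ee_pos: [0.6072, 0.0964, 0.1993]
tool_rot: [0.0, 0.714, -0.7, -0.0]
force: [-2.3, 0.6, 2.1]
grip_width: 0.0223
```

Request:
arm_command([
  [-0.6,0,5,0,0,0,1],
  [-1.1,0,10,0,0,0,1],
])

```text
clock: 12.6
ee_pos: [0.6071, 0.0976, 0.1892]
tool_rot: [0.0, 0.714, -0.7, -0.0]
force: [-1.7, 0.8, 1.2]
grip_width: 0.0223
```

```bash
python3 st.py
```

```text
t 12.6 ee [0.6071 0.0976 0.1892] F [-1.7  0.8  1.2] w 0.0223 L -0.691 r 0.2565
[(np.float64(0.2), np.float64(3.8), 298, array([201.1, 176. ]))]
```

Request:
arm_command([
  [-0.3,0,4,0,0,0,1],
  [-0.5,0,7,0,0,0,1],
])

```text
clock: 12.85
ee_pos: [0.6071, 0.0982, 0.1822]
tool_rot: [0.0, 0.714, -0.7, -0.0]
force: [-2.0, 1.2, 1.8]
grip_width: 0.0216
```

Request:
arm_command([
  [-0.5,0,7,0,0,0,0.5],
  [-0.5,0,7,0,0,0,0.5],
  [-0.5,0,7,0,0,0,0.5],
])

```text
clock: 13.15
ee_pos: [0.6075, 0.0986, 0.1753]
tool_rot: [0.0, 0.714, -0.7, 0.0]
force: [0.5, -0.3, 0.9]
grip_width: 0.0428
```

```bash
sed -i 's/x0=0.612/x0=0.605/' h.py; python3 st.py
python3 - <<'E'
from h import *
c=read_camera("side"); print([ (a,proj(c,knobp(a)).round(1)) for a in(-.22,-.2,-.18,-.16,-.14)])
cv2.imwrite("pics/s6.png",cv2.resize(c["image"][75:300,130:430,::-1],(800,600)))
E
```

```text
t 13.15 ee [0.6075 0.0986 0.1753] F [ 0.5 -0.3  0.9] w 0.0428 L -0.745 r 0.2561
[(np.float64(0.1), np.float64(2.7), 352, array([200.3, 193.4])), (np.float64(-0.2), np.float64(2.9), 150, array([198.2, 233.4]))]
[(-0.22, array([201.4, 235.1])), (-0.2, array([201.1, 233. ])), (-0.18, array([200.7, 230.8])), (-0.16, array([200.4, 228.6])), (-0.14, array([200.1, 226.2]))]
```

View pics/s6.png

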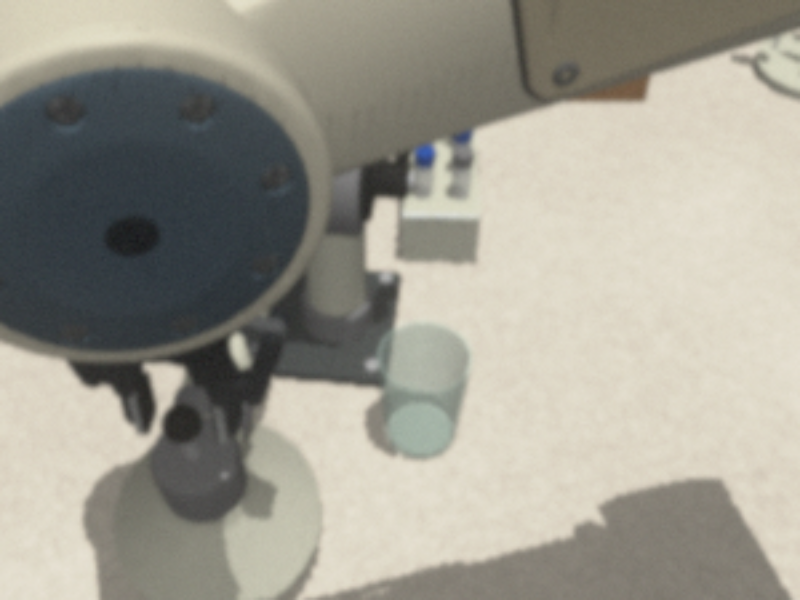

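Request:
arm_command([
  [0,0,0,0,0,0,1],
  [0,0,0,0,0,0,1],
  [0,0,0,0,0,0,1],
])

```text
clock: 13.55
ee_pos: [0.6071, 0.0988, 0.1757]
tool_rot: [0.0, 0.714, -0.7, -0.0]
force: [-1.6, -0.4, 0.7]
grip_width: 0.0223
```

Request:
arm_command([
  [0.5,0,-6,0,0,0,1],
  [1,0,-11,0,0,0,1],
  [1.7,0,-16,0,0,0,1],
  [2.3,0,-21,0,0,0,1],
  [3,0,-26,0,0,0,1],
])

```text
clock: 14.05
ee_pos: [0.6071, 0.0958, 0.2016]
tool_rot: [0.0, 0.714, -0.7, -0.0]
force: [1.0, 0.7, -8.3]
grip_width: 0.0225
```

Request:
arm_command([
  [0.8,0,-5,0,0,0,1],
  [1.7,0,-10,0,0,0,1],
])

```text
clock: 14.25
ee_pos: [0.6072, 0.0939, 0.2118]
tool_rot: [0.0, 0.714, -0.7, -0.0]
force: [0.4, 1.0, -10.0]
grip_width: 0.0219
```

Request:
arm_command([
  [1,0,-5,0,0,0,1],
  [2.1,0,-10,0,0,0,1],
])

```text
clock: 14.45
ee_pos: [0.6073, 0.0917, 0.2219]
tool_rot: [0.0, 0.714, -0.7, -0.0]
force: [1.1, -1.1, -8.1]
grip_width: 0.0216
```

```bash
python3 st.py
```

```text
t 14.45 ee [0.6073 0.0917 0.2219] F [ 1.1 -1.1 -8.1] w 0.0216 L -0.562 r 0.2569
[(np.float64(0.48), np.float64(0.4), 459, array([198.9, 126.6]))]
```

Request:
arm_command([
  [0.8,0,-3,0,0,0,1],
  [1.7,0,-6,0,0,0,1],
  [1.7,0,-6,0,0,0,1],
])

```text
clock: 14.8
ee_pos: [0.6074, 0.09, 0.2282]
tool_rot: [0.0, 0.714, -0.7, 0.0]
force: [-1.9, 0.5, -5.9]
grip_width: 0.0218
```

Request:
arm_command([
  [0,0,0,0,0,0,0.45],
  [0,0,0,0,0,0,0.45],
  [0,0,0,0,0,0,0.45],
  [0,0,-45,0,0,0,0.45],
  [0,0,-90,0,0,0,0.45],
])

```text
clock: 15.3
ee_pos: [0.6068, 0.0897, 0.3181]
tool_rot: [0.001, 0.714, -0.7, -0.0]
force: [1.4, 1.2, 1.5]
grip_width: 0.0472
```

```bash
python3 st.py; python3 -c "
from h import *
c=read_camera('side')
print([(a,proj(c,knobp(a)).round(1)) for a in(-.04,-.02,0,.02,.04)])
try: print(np.arctan(tube(read_camera('top'))[0][0]))
except Exception as e: print(e)
try: print(tube(c))
except Exception as e: print(e)"
```

```text
t 15.3 ee [0.6068 0.0897 0.3181] F [1.4 1.2 1.5] w 0.0472 L -0.239 r 0.295
[(np.float64(-0.01), np.float64(2.8), 119, array([195.7, 209.7]))]
[(-0.04, array([198.8, 213.6])), (-0.02, array([198.6, 210.8])), (0, array([198.4, 208. ])), (0.02, array([198.2, 205.1])), (0.04, array([198. , 202.2]))]
-0.006666685841059547
(array([-0.00689961,  0.19720774]), array([-0.00815488,  0.60534542]))
```

Request:
arm_command([
  [80,80,-30,0,0,0,0.45],
  [80,120,-30,0,0,0,0.45],
  [80,160,-30,0,0,0,0.45],
  [80,160,-30,0,0,0,0.45],
  [80,160,-30,0,0,0,0.45],
])

```text
clock: 15.95
ee_pos: [0.4463, 0.0055, 0.3504]
tool_rot: [-0.002, 0.714, -0.7, 0.002]
force: [-0.5, 0.4, 1.6]
grip_width: 0.0471
```

```bash
python3 st.py
python3 - <<'E'
from h import *
c=read_camera("side"); t=read_camera("top")
for d in(c,t):
    try: print(np.arctan(tube(d)[0][0]))
    except Exception as e: print(e)
for n in("beaker","bottle","tube_rack","lever_ball"):
    print(n,[[(round(q["conf"],2),np.round(q["centre"],1)) for q in spot_point(k,n)[:2]] for k in("side","top")])
cv2.imwrite("pics/f.png",np.vstack([cv2.resize(c["image"][:,:,::-1],(400,300)),cv2.resize(t["image"][:,:,::-1],(400,300))]))
E
```

```text
t 15.95 ee [0.4463 0.0055 0.3504] F [-0.5  0.4  1.6] w 0.0471 L 0.054 r 0.2532
[(np.float64(-0.01), np.float64(3.1), 120, array([195.4, 209.8]))]
-0.009908245166073259
-0.029297007870180598
beaker [[(0.93, array([234.4, 286.8]))], [(0.57, array([222. , 256.1]))]]
bottle [[(0.6, array([161.5, 243.8]))], [(0.64, array([167.4, 353.2]))]]
tube_rack [[(0.98, array([147.6, 293.8]))], [(0.74, array([220.2, 375.8])), (0.67, array([176.3, 300.2]))]]
lever_ball [[], [(0.61, array([204.3, 326.1]))]]
```

View pics/f.png

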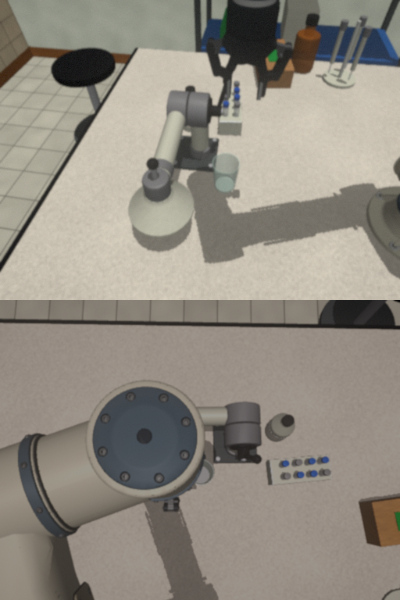

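```bash
python3 -c "
from h import *
c=read_camera('side'); print(hood(c), np.arctan(tube(c)[0][0]), sense()['clock']); print(job_done())"
```

```text
[(np.float64(-0.01), np.float64(3.1), 115, array([195.5, 210. ]))] -0.004794216668262652 16.55
the job is handed in; nothing more can be done
None
```

The clamp is set and the job is handed in at 16.6 s. The hood swings under roughly 8–9 N at the knob and stays where it is let go.

- **Setting the clamp:** I pinched the lever ball and eased it from about 1.5 rad. The hood began to sink between 0.75 and 0.70 rad, so I tightened the lever to about 0.85 rad. That is 0.09–0.15 rad tighter than the sinking point, inside the 0.07–0.17 rad asked for.
- **Proof swing:** I lifted the hood by its knob to about +0.43 rad and let go for about 0.4 s; it stayed there. I then took it to about +0.46 rad and down to about -0.20 rad, let go again, and returned it to level.
- **Final state:** the knob fit gives -0.01 rad and the side-camera tube slope -0.005 to -0.010 rad, with the hood steady over about 1.2 s and the gripper clear. The beaker, bottle and rack show at their starting places within the detector's few-pixel scatter.

**Checks that disagreed or were weak:**
- Single lift readings ranged from about 7.7 to 9.8 N, and lowering pushes from about 1 to 2 N. The force zero drifts by about 1 N with posture, so these put the excess friction between about 0.3 and 0.44 N m, possibly near the 0.45 N m upper limit.
- The last top-camera tube slope read -0.029 rad, with the arm partly hiding the tube.
- I did not measure the lever angle again from a picture after releasing it.

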